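Spring the lid rack's tray with the push stick

ROBOT

A 7-joint arm with a two-finger parallel gripper is mounted at the origin on the work surface. World frame = base frame: x ahead of the robot, y to its left, z up, the work surface at z = 0. Lengths are in m, angles in rad, forces in N, time in s.
With the tool pointing down it reaches from about 0.35 to 0.9 m from the base axis. Payload 8.1 kg.
Tool frame: the origin (TCP) lies midway between the tips of the shut fingers; the grasp point (between the pads) lies arm.hold_point_z behind it (arm.hold_point_z is the distance from the TCP to the grasp point, in m); z points along the fingers, x is the direction in which the jaws open and shut, and the axes are right-handed (so a half turn about z gives the same grasp; the last joint's range is limited). The gripper opens to 92 mm and grips with 3 to 60 N. Pads are 19 mm wide; open, the fingers measure 130 mm over their backs; the gripper's body (75 mm by 190 mm) begins 47 mm behind the grasp point.
Start: joints at [1.206, 0.434, 0.025, 1.573, -0.012, 1.134, -0.075], TCP at [0.162, -0.604, 0.227] pointing down, gripper open.
Joint ranges: [-2.62, 2.62], [-0.44, 2.09], [-1.27, 1.32], [0.08, 2.57], [-1.32, 4.46], [0.12, 2], [-2.74, 2.74]. Speed limits (rad/s): [2.22, 2.22, 3.01, 3.01, 3.14, 3.14, 3.14].

INTERFACE

Orientations are given as a rotation vector (axis times angle).
In Python, from cell import arm gives the robot as it stands.
- The arm moves only by the shell command python3 -m pendant 'ROWS' [FORCE]. ROWS is JSON, a list of rows, each an object with "dp": the shift along the tool's x, y, z in m, a list of three; "rotation": the turn, a rotation vector about the tool's x, y, z in rad, a list of three; "fingers": the closure, from -1 (fully open) to 1 (shut). In form: [{"dp": [x, y, z], "rotation": [rx, ry, rz], "fingers": fingers}, ...]. A call has 1 to 20 rows; each row is the pose to reach, as a shift and turn from the pose measured when the call began, along the tool's axes at that moment; what a row does not reach only later rows make up. A row lasts 1/8 s, in which the tool goes at most 62.5 mm and 10.7 degrees, less where a joint would pass 70% of its speed; a pose out of reach is approached as far as the arm can. A call with a gripper value outside its range is refused whole. The fingers move at their own pace and stop on an object; FORCE is the grip in N (left out, the last holds). Time passes only in rows, so rows that repeat a pose let the fingers close. It gives the time, the measured TCP pose, the force and the opening at its end, in the units of the state.
- arm.observe(): the state, without advancing time (a new reading comes with each control period).
- arm.get_image(name): name is "scene" or "top" or "wrist"; returns the picture (480x640x3 uint8, blue, green, red); there is no depth.
- arm.camera_params(name): a dict with "camera_matrix" (3x3 intrinsics, pixels), "k1" (the pictures are not rectified: a ray, as slopes to the right and down, at radius r is drawn at 1 + k1 r^2 times it, then the intrinsics apply), "rvec" (rotation vector, rad) and "tvec" (3), from world to camera coordinates, as OpenCV has them. Camera axes: x right, y down, z forward; pixel columns grow to the right and rows downward; lengths in m; the calibration is good to about 2 mm. A picture is of the moment at which its call begins: read the wrist's pose just before it. camera_params takes no time and is no camera call; for the wrist camera it gives the pose at the moment of the call.
- arm.sign_off(): hands the job in, once; it reports no verdict.
The state is a dict: "clock": time; "joints": joint angles; "dq": joint speeds; "joint_efforts": joint torques, N m; "position": TCP position; "ee_rot": TCP orientation; "force": force on the tool from outside, world axes, zero at the start; "ft_torque": the same for the moment, N m; "width": opening from 0.0 (shut) to 1.0 (fully open).
Only numpy, scipy, OpenCV 4.12 (cv2) and the standard library are available. Lean on these libraries where they do the work, as an engineer would, in place of code of your own. Each camera call takes 0.05 s, during which the arm holds its last target.

TASK

The tray in the base of the slotted lid rack is held shut by a spring catch: take the wooden push stick from its stand, put its thin round end down the small hole in the rack's sloping back and press the catch in, going no deeper than it takes for the tray to spring open at the rack's end. Ramming the catch to its stop spoils it. Then put the stick back in its stand, let go of it, and leave the other things on the ledge where they are.

Things in the scene. Friction and masses are not known exactly. Their poses are not given: they have to be found in the camera images.
- rack: Slotted wooden lid rack fixed to the ledge, 160 (x) x 200 (y) x 143 mm high; slats to 193 mm and two round lids to 240 mm stand on its +x half. Origin: centre of its underside. Its sloping back faces its -x and up (to the robot's right), rising 35 degrees from level from 79 mm height at the -x edge to 143 mm. The sprung tray comes out of its -y end (away from the robot), low down.
- hole (a point): Centre of the mouth of the round hole in the rack's sloping back (thin steel ring round it), 111 mm above the ledge. Hole 19 mm across through a 14 mm board. z points out along the hole, up and to the robot's right, 35 degrees from vertical; y is level. The catch's flat plate (40 mm wide, square to the hole) lies 19 to 29 mm below the mouth, different every time: feel for it.
- catch (a joint): How far the sprung catch is pressed in along the hole, m; 0 at rest. Resists with 5 N at first touch, plus 0.4 N per mm. The tray is freed at about 9 mm; beyond 16 mm the catch is spoilt; hard stop at 20 mm. Let go before the tray is freed, it snaps back to 0; once the tray is out, the tray holds it in at about 9 mm.
- tray (a joint): How far the tray has come out of the rack's -y end, m; 0 shut, 0.06 fully open. Its own spring (about 5 N) drives it out once the catch frees it.
- stand: Dark wooden block 64 x 64 x 60 mm high, fixed to the ledge, with one round socket in its top, 17 mm across and 50 mm deep, in which the push stick stands. Origin: centre of its underside; the socket is centred above it.
- stick_grip (a point): Centre of the push stick's handle. The loose wooden stick (about 90 g) is 159 mm long: a round dowel 11 mm across, 95 mm long, with a square handle 24 x 24 x 64 mm on it. z runs along the stick from the dowel's free end to the handle; x and y are square to the handle's flat sides. It starts upright in the stand, dowel down, handle centre 137 mm above the ledge.
- stick_tip (a point): Centre of the free end of the stick's dowel, 127 mm from stick_grip along the stick's -z. At the start 10 mm above the ledge, on the socket's floor.
- jar: Bystander: white lidded ceramic preserved lemon jar, 82 mm across, 110 mm high. Origin: centre of its underside.
- diffuser0: Bystander: lower aluminium tagine diffuser, disc 170 mm across, 6 mm thick, with a flat handle reaching 155 mm from its centre along -x. Origin: centre of its underside.
- diffuser1: Bystander: upper diffuser, the same, lying on the lower one.
- tongs: Bystander: steel tongs lying on the ledge, 230 mm long along x, about 60 mm wide, 22 mm high. Origin: middle of the underside.
- spoon: Bystander: olive-wood tasting spoon, 200 mm long, lying on the ledge along its x.
- timer: Bystander: white plastic timer dial, 72 mm across, 40 mm high. Origin: centre of its underside.
- dish: Bystander: small terracotta bowl, 100 mm across, 40 mm high. Origin: centre of its underside.
Mind the look-alikes: they are no part of the job. Leave any turquoise look-alike of the part that bears stick_grip alone.

How it is judged:
By the outcome, as a careful person would: the job done as asked, in the order asked, and still so for the second after the job is handed in, with the robot touching nothing.
It also fails if it takes over 58 s, if anything falls off the work surface, if the arm or the gripper's body presses on something with over 40 N, if the wrist force passes 120 N, or if a joint passes its speed limit or range.

## Working session

There is one attempt and no reset: what is moved stays moved. The work goes in short steps, Python scripts to look and compute and a shell command to move; the robot and the scene stay as the last step left them, time stands still between calls to the robot, and variables do not carry over. Pictures are saved under pics/ and viewed, and the job is handed in when it is done.

```bash
ls; mkdir -p pics; python3 - <<'E'
from cell import arm
import cv2
print(arm.observe(), arm.hold_point_z)
for n in("scene","top","wrist"):
    p=arm.camera_params(n); print(n,p)
    cv2.imwrite(f"pics/{n}0.png",arm.get_image(n))
E
```

```text
pics
{'clock': 0.0, 'joints': array([ 1.20640797,  0.43525696,  0.02495372,  1.57409099, -0.01161663,
        1.13400403, -0.07508915]), 'dq': array([-0.00166452, -0.00071146,  0.00030272,  0.00048278, -0.00016158,
        0.00105978, -0.00157367]), 'joint_efforts': array([-1.68240655e-03, -6.67851162e+01,  9.83690433e-01, -3.14450133e+01,
       -6.08453597e-02,  4.29234607e-02,  1.54226159e-04]), 'position': array([ 0.16158274, -0.60321913,  0.225926  ]), 'ee_rot': array([-2.49163607e+00,  1.91201739e+00,  2.12359021e-03]), 'force': array([-0.15993115, -0.25158704, -0.1166211 ]), 'ft_torque': array([-0.00318361, -0.0466128 , -0.02378353]), 'width': 1.0026264134330543} 0.0188
scene {'camera_matrix': array([[520.25580569,   0.        , 321.77671242],
       [  0.        , 520.25580569, 238.44969181],
       [  0.        ,   0.        ,   1.        ]]), 'k1': -0.08658112650646341, 'rvec': array([ 1.76979359,  1.35159392, -0.71424302]), 'tvec': array([-0.14380533, -0.20260982,  1.62856758])}
top {'camera_matrix': array([[501.18129329,   0.        , 323.17373599],
       [  0.        , 501.18129329, 244.40221999],
       [  0.        ,   0.        ,   1.        ]]), 'k1': -0.12525170994466647, 'rvec': array([ 2.14287086, -2.13795783,  0.15118303]), 'tvec': array([-0.01951872,  0.56068889,  1.18258658])}
wrist {'camera_matrix': array([[410.04728946,   0.        , 320.79448782],
       [  0.        , 410.04728946, 236.66911953],
       [  0.        ,   0.        ,   1.        ]]), 'k1': -0.03456182833594509, 'rvec': array([-2.3254632 ,  1.78471894,  0.22826683]), 'tvec': array([-0.62539869, -0.03123722,  0.38846507])}
```

View pics/scene0.png

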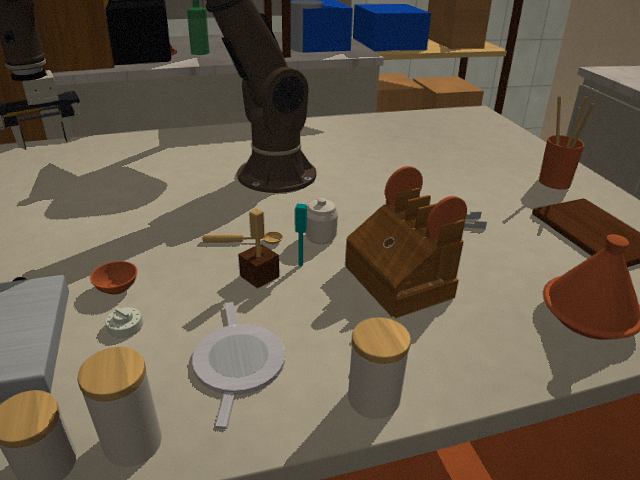

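View pics/top0.png

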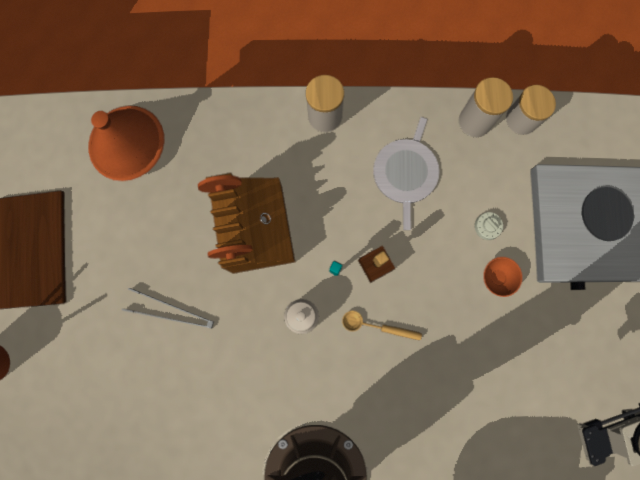

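View pics/wrist0.png

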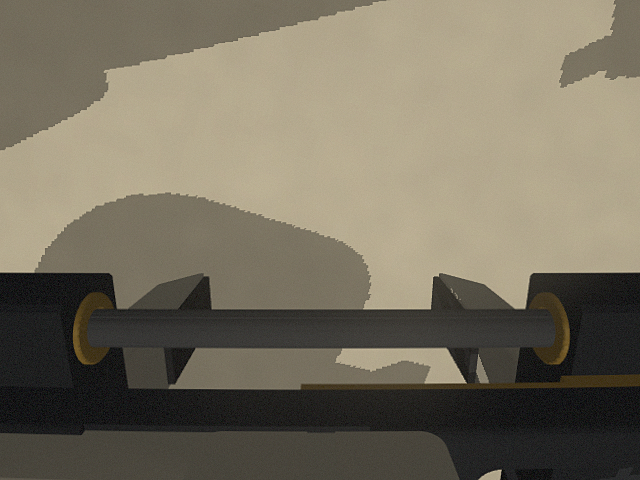

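The wooden stick stands in the dark block: scene handle (257,223), top (380,259). The look-alike is turquoise: scene (301,218), top (336,268). The stick I want is the wooden one in the dark stand, so I'll confirm that in an enlarged crop.

```bash
python3 - <<'E'
import cv2,numpy as np
s=cv2.imread("pics/scene0.png");t=cv2.imread("pics/top0.png")
a=cv2.resize(s[190:300,220:480],None,fx=3,fy=3,interpolation=cv2.INTER_CUBIC)
cv2.imwrite("pics/cs.png",a)
a=cv2.resize(t[165:290,190:410],None,fx=3.6,fy=3.6,interpolation=cv2.INTER_CUBIC)
cv2.imwrite("pics/ct.png",a)
E
```

```text
(no output)
```

View pics/cs.png

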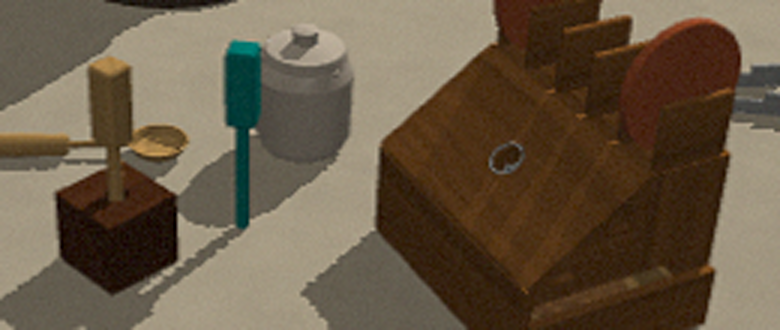

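View pics/ct.png

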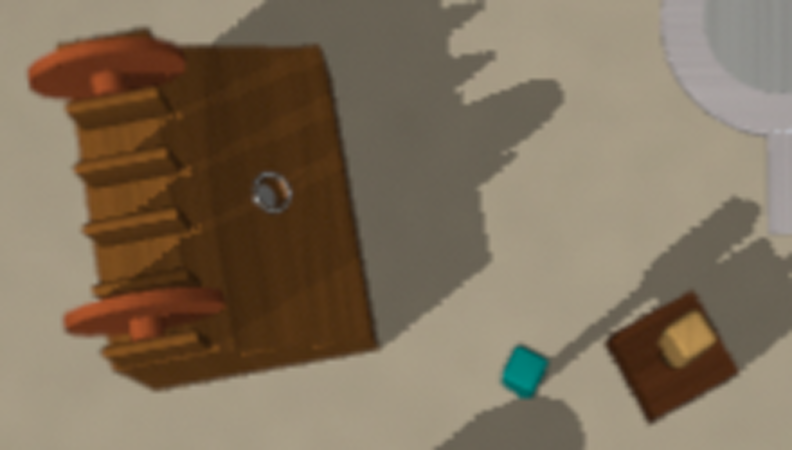

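```bash
cat > h.py <<'E'
import cv2,numpy as np
from cell import arm
from scipy.spatial.transform import Rotation as R
def ray(n,uv,P=None):
    P=P or arm.camera_params(n);K=P["camera_matrix"]
    d=(np.array(uv,float)-[K[0,2],K[1,2]])/[K[0,0],K[1,1]]
    s=d.copy()
    for _ in range(20): s=d/(1+P["k1"]*(s@s))
    Rm=cv2.Rodrigues(P["rvec"])[0]
    v=Rm.T@np.r_[s,1]; return -Rm.T@P["tvec"], v/np.linalg.norm(v)
def plane(n,uv,z,P=None):
    o,v=ray(n,uv,P); return o+v*(z-o[2])/v[2]
def tri(rs):
    A=sum(np.eye(3)-np.outer(v,v) for o,v in rs);b=sum((np.eye(3)-np.outer(v,v))@o for o,v in rs)
    p=np.linalg.solve(A,b); return p,[np.linalg.norm((np.eye(3)-np.outer(v,v))@(p-o)) for o,v in rs]
def proj(n,X,P=None):
    P=P or arm.camera_params(n);K=P["camera_matrix"]
    c=cv2.Rodrigues(P["rvec"])[0]@X+P["tvec"];s=c[:2]/c[2];s=s*(1+P["k1"]*(s@s));return s*K[0,0]+K[:2,2]
E
python3 - <<'E'
from h import *
s=cv2.imread("pics/scene0.png");t=cv2.imread("pics/top0.png")
# ring: greyish pixels within ROI
def ring(im,x0,x1,y0,y1,name):
    r=im[y0:y1,x0:x1].astype(int); m=((r.max(2)-r.min(2))<25)&(r.max(2)>70)
    pts=np.argwhere(m)[:,::-1]+[x0,y0]
    h=cv2.convexHull(pts.astype(np.int32)); e=cv2.fitEllipse(pts.astype(np.float32)); 
    print(name,len(pts),pts.min(0),pts.max(0),e); return (pts.min(0)+pts.max(0))/2
a=ring(s,378,402,230,256,"s"); b=ring(t,252,280,205,232,"t")
print(tri([ray("scene",a),ray("top",b)]),plane("top",b,.111),plane("scene",a,.111))
# handle top face in top
hsv=cv2.cvtColor(t,cv2.COLOR_BGR2HSV)
r=hsv[245:275,365:398]; print(r[...,2].astype(int)[::2,::2]); 
m=(r[...,2]>150).astype(np.uint8); c=max(cv2.findContours(m,0,2)[0],key=cv2.contourArea); print(cv2.minAreaRect(c),cv2.contourArea(c))
# stand
tm=cv2.cvtColor(t,cv2.COLOR_BGR2HSV)[240:290,352:402]; m=(tm[...,2]<75)&(tm[...,1]>120)
p=np.argwhere(m)[:,::-1]+[352,240]; print(len(p),cv2.minAreaRect(p.astype(np.int32)))
m=cv2.inRange(cv2.cvtColor(t,cv2.COLOR_BGR2HSV),(80,100,50),(100,255,255));p=np.argwhere(m)[:,::-1];q=p.mean(0);print(q,len(p),plane("top",q,.16))
E
```

```text
s 29 [383 238] [394 247] ((388.4163818359375, 242.2515869140625), (8.273795127868652, 11.888289451599121), 58.25649642944336)
t 51 [260 213] [270 223] ((265.141357421875, 217.9016571044922), (8.77165412902832, 10.417502403259277), 144.4295654296875)
(array([0.61268734, 0.11766074, 0.11031403]), [np.float64(0.0007679795214419814), np.float64(0.0007679795214419786)]) [0.61227506 0.11684114 0.111     ] [0.61370662 0.11800393 0.111     ]
[[156 113 105 105 105 104 105 104  96 102 105 104 104 105 105 104 104]
 [109 105 106 116 105 104 100  82  74  80 103 105 105 105 105 105 104]
 [106 114 158 154 105  83  74  70  66  68  94 103 104 105 105 105 104]
 [131 159 151  89  74  72  68  66  77  93  78 102 104 104 105 104 104]
 [155 104  73  75  72  66  70 107 145 162 101  86 103 104 104 105 104]
 [ 84  75  72  66  65  83 137 170 165 172 156  78  99 103 103 103 104]
 [ 74  67  66  67  71 145 177 178 172 178 175 134  87 103 102 103 105]
 [ 65  66  65  67  99 129 165 183 174 181 179 160  84 100 103 104 105]
 [ 66  66  67  66  87 127 138 188 177 178 148  90  78  90 104 104 105]
 [ 65  67  68  66  56 117 132 159 165 122  79  76  73  75  96 105 105]
 [ 66  66  63  65  62  73 125 128  93  77  75  73  72  72  81 103 114]
 [ 62  65  69  72  72  69  74  80  74  73  71  71  71  73  75 107 146]
 [ 61  72  73  74  76  77  74  73  72  70  70  73  73  73  88 143 163]
 [ 57  68  76  76  76  73  71  69  70  72  73  75  77 108 158 162 163]
 [ 94  60  75  72  73  70  70  72  74  75  78 110 156 163 163 162 162]]
((16.500001907348633, 13.0), (8.497057914733887, 9.838699340820312), 63.43495178222656) 69.0
442 ((375.94342041015625, 263.6981201171875), (25.44768714904785, 27.390260696411133), 60.945396423339844)
[335.23966942 267.82644628] 121 [ 0.49118375 -0.04575727  0.16      ]
```

```bash
python3 - <<'E'
from h import *
print("handle top",plane("top",(381.5,258),.169), tri([ray("top",(381.5,258)),ray("scene",(256.7,211.5))]))
print("stand",plane("top",(376,263.7),.06))
for q in [(608,340),(690,291),(737,373),(650,423)]:
    print("standcorner",plane("top",np.array(q)/3.6+[190,165],.06))
for q in [(663,340),(705,312),(715,340),(680,367)]:
    print("hc",plane("top",np.array(q)/3.6+[190,165],.169))
e=[plane("top",np.array(q)/3.6+[190,165],.079) for q in [(320,45),(376,348)]]
d=e[1]-e[0];print("edge",e,np.degrees(np.arctan2(d[1],d[0])),np.linalg.norm(d))
e=[plane("top",np.array(q)/3.6+[190,165],.143) for q in [(180,110),(232,345)]]
d=e[1]-e[0];print("edge",e,np.degrees(np.arctan2(d[1],d[0])),np.linalg.norm(d))
# scene edges of slope lower edge
e=[plane("scene",np.array(q)/3+[220,190],.079) for q in [(381,146),(527,290)]]
d=e[0]-e[1];print("edge",e,np.degrees(np.arctan2(d[1],d[0])),np.linalg.norm(d))
s=arm.observe();print(R.from_rotvec(s["ee_rot"]).as_matrix().round(3))
P=arm.camera_params("wrist");Rm=cv2.Rodrigues(P["rvec"])[0];c=-Rm.T@P["tvec"];T=R.from_rotvec(s["ee_rot"]).as_matrix()
print("cam in tool",T.T@(c-s["position"]), T.T@Rm.T)
E
```

```text
handle top [ 0.51189881 -0.14645948  0.169     ] (array([ 0.51254761, -0.14534695,  0.1659242 ]), [np.float64(0.001468754437964678), np.float64(0.0014687544379646653)])
stand [ 0.5114943  -0.14498674  0.06      ]
standcorner [ 0.5217005  -0.10405127  0.06      ]
standcorner [ 0.55475248 -0.15918462  0.06      ]
standcorner [ 0.49971011 -0.18976213  0.06      ]
standcorner [ 0.46644074 -0.13148895  0.06      ]
hc [ 0.50871143 -0.13040974  0.169     ]
hc [ 0.52583911 -0.15613929  0.169     ]
hc [ 0.50874505 -0.16195433  0.169     ]
hc [ 0.49230829 -0.14050858  0.169     ]
edge [array([0.71906706, 0.08936619, 0.079     ]), array([0.51386458, 0.04909088, 0.079     ])] -168.89564694680598 0.20911756830996822
edge [array([0.65811433, 0.17138292, 0.143     ]), array([0.50813697, 0.13449371, 0.143     ])] -166.1815415467587 0.15444747298227257
edge [array([0.53070787, 0.05438209, 0.079     ]), array([0.72194418, 0.09239217, 0.079     ])] -168.7584131613995 0.19497715905455568
[[ 0.259 -0.966 -0.   ]
 [-0.966 -0.259  0.001]
 [-0.001  0.    -1.   ]]
cam in tool [ 0.00070788 -0.06735654 -0.15770847] [[ 9.99999248e-01 -4.32973819e-04  1.14711828e-03]
 [ 1.30760387e-04  9.67899292e-01  2.51338306e-01]
 [-1.21911787e-03 -2.51337967e-01  9.67898621e-01]]
```

The wooden stick is confirmed: it stands in the dark block at about (0.512,-0.145), with the turquoise one at (0.491,-0.046). The hole is at (0.613,0.118,0.111). Next I'll move above the stick and look.

```bash
python3 -m pendant '[{"dp":[-0.176,-0.228,-0.017],"rotation":[0,0,-0.9],"fingers":-1},{"dp":[-0.176,-0.228,-0.017],"rotation":[0,0,-0.9],"fingers":-1},{"dp":[-0.176,-0.228,-0.017],"rotation":[0,0,-0.9],"fingers":-1},{"dp":[-0.176,-0.228,-0.017],"rotation":[0,0,-0.9],"fingers":-1},{"dp":[-0.176,-0.228,-0.017],"rotation":[0,0,-0.9],"fingers":-1},{"dp":[-0.352,-0.457,-0.034],"rotation":[0,0,-1.833],"fingers":-1},{"dp":[-0.352,-0.457,-0.034],"rotation":[0,0,-1.833],"fingers":-1},{"dp":[-0.352,-0.457,-0.034],"rotation":[0,0,-1.833],"fingers":-1},{"dp":[-0.352,-0.457,-0.034],"rotation":[0,0,-1.833],"fingers":-1},{"dp":[-0.352,-0.457,-0.034],"rotation":[0,0,-1.833],"fingers":-1},{"dp":[-0.352,-0.457,-0.034],"rotation":[0,0,-1.833],"fingers":-1},{"dp":[-0.352,-0.457,-0.034],"rotation":[0,0,-1.833],"fingers":-1}]'
python3 - <<'E'
from h import *
s=arm.observe();print(s["clock"],s["position"],s["joints"].round(2),s["dq"].round(3),R.from_rotvec(s["ee_rot"]).as_matrix().round(3))
P=arm.camera_params("wrist");im=arm.get_image("wrist");cv2.imwrite("pics/w1.png",im)
import pickle;pickle.dump(P,open("w1.pkl","wb"))
E
```

```text
clock: 1.65
position: [0.5114, -0.1459, 0.2601]
ee_rot: [-3.034, -0.81, 0.002]
force: [-0.4, -0.2, 0.4]
width: 0.999
1.65 [ 0.51140171 -0.14588668  0.26008434] [ 0.62  0.32 -0.57  1.71  0.18  1.17  0.52] [ 0.016 -0.005  0.014  0.005 -0.003  0.001  0.   ] [[ 0.867  0.498 -0.002]
 [ 0.498 -0.867  0.001]
 [-0.001 -0.001 -1.   ]]
```

View pics/w1.png

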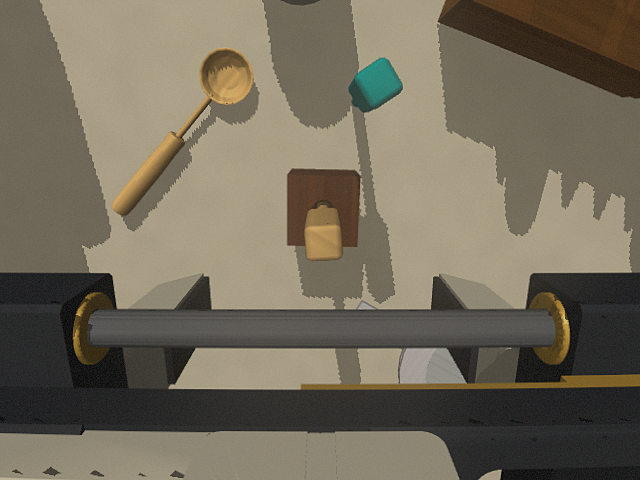

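The wrist view shows the stand square to the jaws at (323,208). The handle's top face is at about (324,243), turned a few degrees. I'll measure it.

```bash
python3 - <<'E'
from h import *
import pickle;P=pickle.load(open("w1.pkl","rb"))
im=cv2.imread("pics/w1.png")
cv2.imwrite("pics/w1c.png",cv2.resize(im[160:275,270:375],None,fx=5,fy=5,interpolation=cv2.INTER_CUBIC))
v=cv2.cvtColor(im,cv2.COLOR_BGR2HSV)[...,2]
print(v[200:264:4,298:350:3])
E
```

```text
[[ 84  90  88  91  93  92  93  76  60  64  80  87  80  87  84  81  80  85]
 [ 83  83  90  90  93  86  59  85  67  71  73  66  85  82  83  85  85  79]
 [ 87  93  92  85  91  66  81 149 140 137 133 133 117  83  79  79  82  84]
 [ 88  84  92 105 144 148 144 145 140 140 138 132 131  98  76  82  87  83]
 [ 88  89  90 129 146 147 143 143 142 141 136 137 136 124  85  84  83  82]
 [ 87  83  88 142 153 149 148 144 143 139 139 139 139 118  77  87  88  79]
 [ 86  85  87 144 148 148 144 139 141 142 148 149 150 119  77  88  83  83]
 [ 85  91  93 189 201 201 200 202 196 196 189 188 186 165 107  85  82  80]
 [ 85  88 118 168 174 175 184 186 181 181 177 176 172 152 111  86  79  83]
 [ 84  91 108 172 179 173 176 167 180 182 179 180 172 154 116  82  82  80]
 [ 87  88  90 170 188 184 182 175 170 168 171 175 180 159 125  84  86  82]
 [ 88  88  80 169 185 184 183 182 174 171 168 161 164 159 130  80  81  81]
 [119 116 117 164 178 180 183 179 181 176 169 169 164 149 124 114 115 113]
 [111 116 119 163 172 177 176 179 173 174 173 173 166 156 127 111 115 112]
 [116 117 118 162 176 180 178 177 176 172 171 162 158 154 116 111 111 114]
 [112 119 116 117 106 107 103  99 100  90  95 105 113 109 116 115 112 112]]
```

View pics/w1c.png

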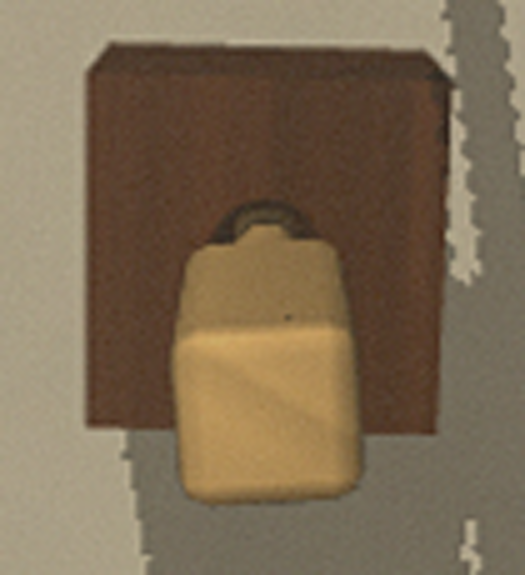

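```bash
python3 - <<'E'
from h import *
import pickle;P=pickle.load(open("w1.pkl","rb"))
f=lambda q,z:plane("wrist",np.array(q)/5+[270,160],z,P)
print("handle",f((268,415),.169))
c=[f(q,.169) for q in [(176,338),(348,328),(362,488),(185,500)]]
print(np.array(c))
for i,j in((0,1),(3,2),(0,3),(1,2)):
    d=c[j]-c[i];print(np.degrees(np.arctan2(d[1],d[0])),np.linalg.norm(d))
s=[f(q,.06) for q in [(87,72),(447,74),(437,433),(87,428)]]
print(np.array(s),np.mean(s,0))
for i,j in((0,1),(3,2),(0,3),(1,2)):
    d=s[j]-s[i];print(np.degrees(np.arctan2(d[1],d[0])),np.linalg.norm(d))
E
```

```text
handle [ 0.51382448 -0.14716021  0.169     ]
[[ 0.49890102 -0.14425422  0.169     ]
 [ 0.51684352 -0.13245802  0.169     ]
 [ 0.52899281 -0.14953923  0.169     ]
 [ 0.51027601 -0.16215184  0.169     ]]
33.32270442855969 0.02147286453035892
33.9746837062546 0.0225698115872696
-57.56162290838256 0.02120648680660837
-54.57704383004141 0.02096122147856238
[[ 0.47124388 -0.13507911  0.06      ]
 [ 0.52562337 -0.10420666  0.06      ]
 [ 0.55766142 -0.16056286  0.06      ]
 [ 0.50213656 -0.19141533  0.06      ]] [ 0.51416631 -0.14781599  0.06      ]
29.584548485473338 0.06253189058041769
29.058809091524516 0.06352074225992738
-61.26127752021739 0.06425050827556965
-60.38211575671658 0.06482636906921754
```

```bash
python3 -m pendant '[{"dp":[0.0014,0.0023,0.05],"rotation":[0,0,-0.06],"fingers":-1},{"dp":[0.0014,0.0023,0.1],"rotation":[0,0,-0.06],"fingers":-1},{"dp":[0.0014,0.0023,0.142],"rotation":[0,0,-0.06],"fingers":-1},{"dp":[0.0014,0.0023,0.142],"rotation":[0,0,-0.06],"fingers":-1},{"dp":[0.0014,0.0023,0.142],"rotation":[0,0,-0.06],"fingers":-1}]'
python3 -m pendant '[{"dp":[0,0,0],"rotation":[0,0,0],"fingers":1},{"dp":[0,0,0],"rotation":[0,0,0],"fingers":1},{"dp":[0,0,0],"rotation":[0,0,0],"fingers":1},{"dp":[0,0,0],"rotation":[0,0,0],"fingers":1},{"dp":[0,0,0],"rotation":[0,0,0],"fingers":1},{"dp":[0,0,0],"rotation":[0,0,0],"fingers":1},{"dp":[0,0,0],"rotation":[0,0,0],"fingers":1}]' 45
```

```text
clock: 2.33
position: [0.5139, -0.1484, 0.1196]
ee_rot: [-3.011, -0.897, 0.0]
force: [0.9, 0.1, 0.8]
width: 0.995
clock: 3.2
position: [0.5139, -0.1484, 0.1195]
ee_rot: [-3.011, -0.897, 0.0]
force: [-0.5, 0.1, -0.1]
width: 0.292
```

```bash
python3 -m pendant '[{"dp":[0,0,-0.04],"rotation":[0,0,0],"fingers":1},{"dp":[0,0,-0.08],"rotation":[0,0,0],"fingers":1},{"dp":[0,0,-0.13],"rotation":[0,0,0],"fingers":1},{"dp":[0,0,-0.18],"rotation":[0,0,0],"fingers":1},{"dp":[0,0,-0.18],"rotation":[0,0,0],"fingers":1},{"dp":[0,0,-0.18],"rotation":[0,0,0],"fingers":1}]'
python3 - <<'E'
from h import *
s=arm.observe();print(s["width"],s["position"],s["ee_rot"],s["force"])
a=arm.get_image("scene");b=arm.get_image("top");cv2.imwrite("pics/s2.png",a);cv2.imwrite("pics/t2.png",b);cv2.imwrite("pics/w2.png",arm.get_image("wrist"))
cv2.imwrite("pics/s2c.png",cv2.resize(a[90:290,180:330],None,fx=3.5,fy=3,interpolation=cv2.INTER_CUBIC))
T=R.from_rotvec(s["ee_rot"]).as_matrix();p=s["position"]
for L in(.1095,.0145): print(L,proj("scene",p+T[:,2]*L))
E
```

```text
clock: 3.95
position: [0.5135, -0.1485, 0.2988]
ee_rot: [-3.01, -0.897, 0.002]
force: [0.4, 0.2, -2.4]
width: 0.262
0.2624511689584695 [ 0.51349434 -0.14846828  0.29882717] [-3.01047089e+00 -8.97139578e-01  1.64592498e-03] [ 0.44380791  0.2221514  -2.39279043]
0.1095 [254.09468306 201.99590822]
0.0145 [252.01719962 159.74078023]
```

View pics/s2c.png

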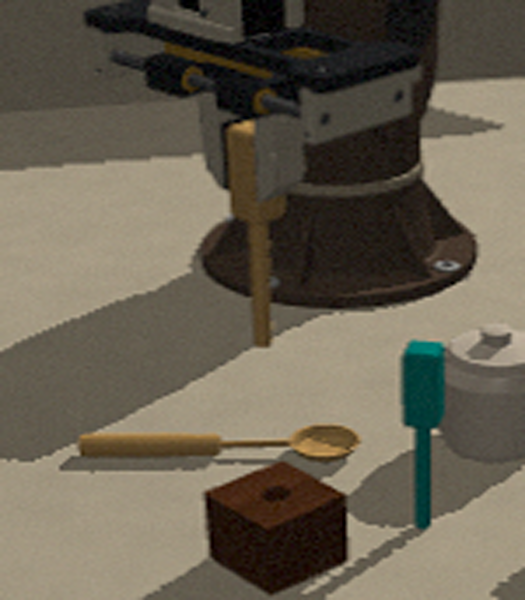

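View pics/w2.png

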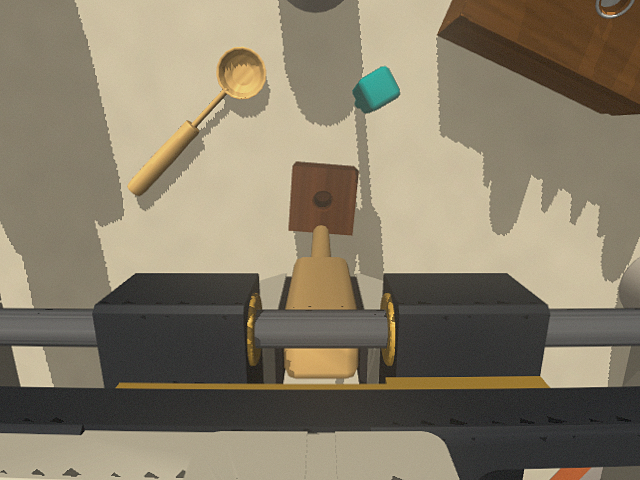

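```bash
python3 - <<'E'
from h import *
s=arm.observe();T=R.from_rotvec(s["ee_rot"]).as_matrix();p=s["position"]
for L in(.1095,.115,.0145): print(L,proj("wrist",p+T[:,2]*L))
im=cv2.imread("pics/w2.png");cv2.imwrite("pics/w2c.png",cv2.resize(im[155:275,265:385],None,fx=5,fy=5,interpolation=cv2.INTER_CUBIC))
print("socket",plane("wrist",(322,199),.06))
print(T.round(4))
E
```

```text
0.1095 [321.22925835 232.15064326]
0.115 [321.22353088 230.20723907]
0.0145 [321.38031544 283.49185426]
socket [ 0.51249738 -0.14667938  0.06      ]
[[ 8.368e-01  5.475e-01 -2.800e-03]
 [ 5.475e-01 -8.368e-01  8.000e-04]
 [-2.000e-03 -2.200e-03 -1.000e+00]]
```

View pics/w2c.png

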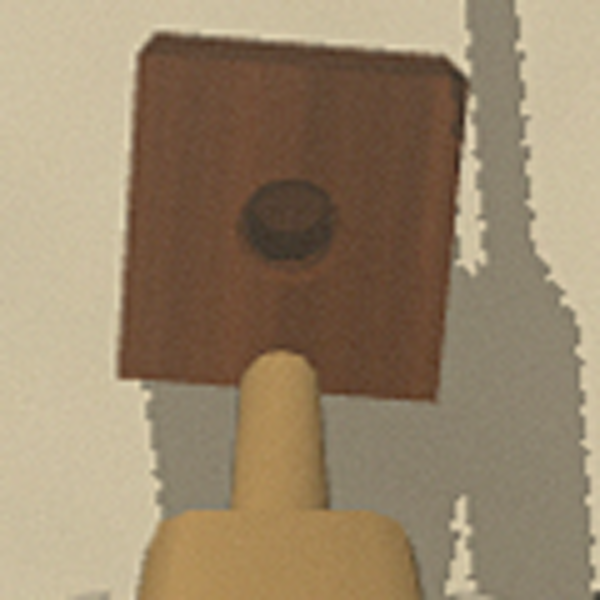

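```bash
cat > goal.py <<'E'
from h import *
H=np.array([.613,.1175,.111]); yr=np.array([-.981,-.194,0]);yr/=np.linalg.norm(yr)
xr=np.array([yr[1],-yr[0],0]); a=-xr*np.sin(np.radians(35))+np.array([0,0,np.cos(np.radians(35))])
G=np.c_[-yr,np.cross(-a,-yr),-a]
L=.1095
def rel(p,Rg):
    s=arm.observe();T=R.from_rotvec(s["ee_rot"]).as_matrix()
    return T.T@(p-s["position"]), R.from_matrix(T.T@Rg).as_rotvec()
def at(out,off=(0,0)): return H+a*(out+L)+G[:,0]*off[0]+G[:,1]*off[1]
E
python3 - <<'E'
from goal import *
print(a,G.round(3))
for o in(.10,.04): print(at(o),[x.round(4) for x in rel(at(o),G)])
E
```

```text
[ 0.111274   -0.56267933  0.81915204] [[ 0.981  0.159 -0.111]
 [ 0.194 -0.804  0.563]
 [-0.    -0.574 -0.819]]
[ 6.36311902e-01 -3.81319233e-04  2.82612353e-01] [array([ 0.1841, -0.0564,  0.0152]), array([0.6015, 0.1196, 0.3713])]
[0.62963546 0.03337944 0.23346323] [array([ 0.1971, -0.0882,  0.0644]), array([0.6015, 0.1196, 0.3713])]
```

```bash
python3 -m pendant '[{"dp":[0.046,-0.014,-0.01],"rotation":[0.15,0.03,0.093],"fingers":1},{"dp":[0.092,-0.028,-0.01],"rotation":[0.3,0.06,0.186],"fingers":1},{"dp":[0.138,-0.042,0],"rotation":[0.45,0.09,0.279],"fingers":1},{"dp":[0.184,-0.056,0.015],"rotation":[0.6015,0.1196,0.3713],"fingers":1},{"dp":[0.184,-0.056,0.015],"rotation":[0.6015,0.1196,0.3713],"fingers":1},{"dp":[0.184,-0.056,0.015],"rotation":[0.6015,0.1196,0.3713],"fingers":1},{"dp":[0.184,-0.056,0.015],"rotation":[0.6015,0.1196,0.3713],"fingers":1},{"dp":[0.184,-0.056,0.015],"rotation":[0.6015,0.1196,0.3713],"fingers":1}]'
python3 - <<'E'
from goal import *
print([x.round(4) for x in rel(at(.1),G)], arm.observe()["joints"].round(2))
im=arm.get_image("wrist");cv2.imwrite("pics/w3.png",im)
print(proj("wrist",H),proj("wrist",H+a*.1),proj("wrist",H+a*.1+G[:,1]*.0055))
E
```

```text
clock: 5.1
position: [0.6363, -0.0009, 0.2842]
ee_rot: [-2.522, -0.248, 0.075]
force: [0.6, -0.2, -1.4]
width: 0.262
[array([0.0001, 0.0004, 0.0016]), array([ 0.002 , -0.0014,  0.0014])] [ 0.56  0.65 -0.6   1.31 -0.24  1.42  0.29]
[320.45195101 205.0853565 ] [320.54322657 231.6663591 ] [320.53561836 239.52040315]
```

View pics/w3.png

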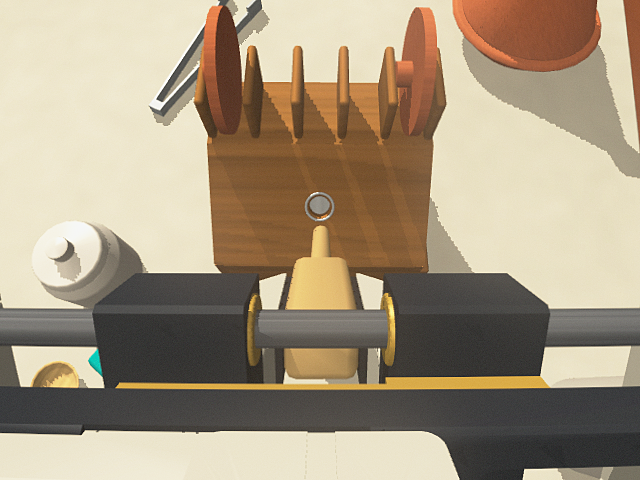

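```bash
python3 - <<'E'
from goal import *
im=cv2.imread("pics/w3.png");cv2.imwrite("pics/w3c.png",cv2.resize(im[185:265,280:360],None,fx=7,fy=7,interpolation=cv2.INTER_CUBIC))
E
```

```text
(no output)
```

View pics/w3c.png

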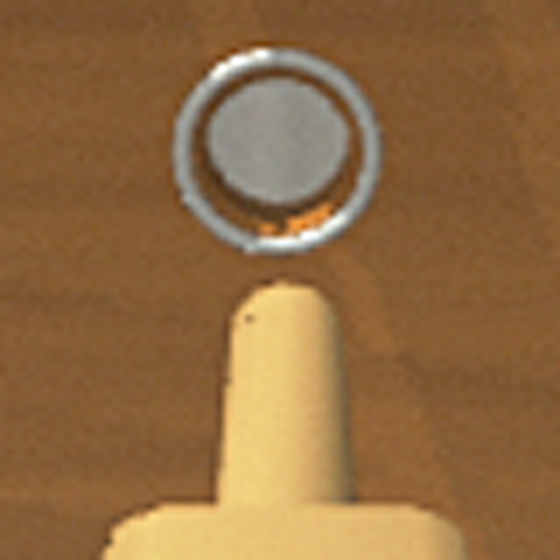

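```bash
python3 -m pendant '[{"dp":[-0.001,0.0005,0.045],"rotation":[0,0,0],"fingers":1},{"dp":[-0.001,0.0005,0.09],"rotation":[0,0,0],"fingers":1},{"dp":[-0.001,0.0005,0.09],"rotation":[0,0,0],"fingers":1},{"dp":[-0.001,0.0005,0.09],"rotation":[0,0,0],"fingers":1}]'
python3 - <<'E'
from goal import *
print([x.round(4) for x in rel(at(.0),G)])
im=arm.get_image("wrist");s=arm.get_image("scene")
a=cv2.resize(im[190:265,280:360],None,fx=5,fy=5,interpolation=cv2.INTER_CUBIC)
b=cv2.resize(s[195:270,350:430],None,fx=5,fy=5,interpolation=cv2.INTER_CUBIC)
cv2.imwrite("pics/w4c.png",np.hstack([a,b]))
E
```

```text
clock: 5.65
position: [0.6261, 0.0484, 0.2108]
ee_rot: [-2.523, -0.248, 0.074]
force: [1.0, -0.5, -0.7]
width: 0.261
[array([ 0.0005, -0.0004,  0.0126]), array([ 0.0027, -0.0026,  0.0015])]
```

View pics/w4c.png

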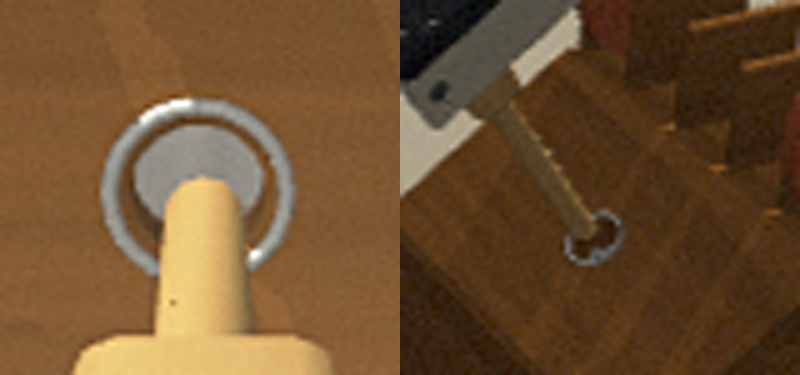

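```bash
cat > chk.py <<'E'
from goal import *
s=arm.observe();d=rel(at(0),G)
print("clock",s["clock"],"out",-d[0][2].round(4),"lat",-d[0][:2].round(4),"F.a",(s["force"]@a).round(2),"Flat",(s["force"]@G[:,:2]).round(2),"tau",s["ft_torque"].round(2),"w",s["width"].round(3))
E
python3 -m pendant '[{"dp":[-0.0009,0,0.01],"rotation":[0,0,0],"fingers":1},{"dp":[-0.0009,0,0.02],"rotation":[0,0,0],"fingers":1},{"dp":[-0.0009,0,0.028],"rotation":[0,0,0],"fingers":1},{"dp":[-0.0009,0,0.028],"rotation":[0,0,0],"fingers":1}]'; python3 chk.py
```

```text
clock: 6.25
position: [0.6221, 0.0641, 0.1874]
ee_rot: [-2.523, -0.248, 0.074]
force: [-0.6, -0.3, -1.1]
width: 0.26Traceback (most recent call last):
  File "chk.py", line 3, in <module>
    print("clock",s["clock"],"out",-d[0][2].round(4),"lat",-d[0][:2].round(4),"F.a",(s["force"]@a).round(2),"Flat",(s["force"]@G[:,:2]).round(2),"tau",s["ft_torque"].round(2),"w",s["width"].round(3))
                                                                                                                                                                                   ^^^^^^^^^^^^^^^^
AttributeError: 'float' object has no attribute 'round'
```

```bash
sed -i 's/-d\[0\]\[2\].round/d[0][2].round/; s/s\["width"\].round(3)/round(float(s["width"]),3)/' chk.py; python3 chk.py
python3 -m pendant '[{"dp":[0,0,0.0015],"rotation":[0,0,0],"fingers":1},{"dp":[0,0,0.003],"rotation":[0,0,0],"fingers":1},{"dp":[0,0,0.003],"rotation":[0,0,0],"fingers":1}]' >/dev/null; python3 chk.py
```

```text
clock 6.25 out -0.0159 lat [-0.0015  0.0005] F.a -0.78 Flat [-0.67  0.8 ] tau [-0.77 -0.28 -0.03] w 0.26
clock 6.625 out -0.0188 lat [-0.0014  0.0004] F.a -0.23 Flat [0.57 0.67] tau [-0.81 -0.25  0.03] w 0.263
```

```bash

python3 -m pendant '[{"dp":[0,0,0.001],"rotation":[0,0,0],"fingers":1},{"dp":[0,0,0.002],"rotation":[0,0,0],"fingers":1},{"dp":[0,0,0.002],"rotation":[0,0,0],"fingers":1}]' >/dev/null; python3 chk.py
python3 -m pendant '[{"dp":[0,0,0.001],"rotation":[0,0,0],"fingers":1},{"dp":[0,0,0.002],"rotation":[0,0,0],"fingers":1},{"dp":[0,0,0.002],"rotation":[0,0,0],"fingers":1}]' >/dev/null; python3 chk.py
```

```text
clock 7.0 out -0.0209 lat [-0.0015  0.0004] F.a -1.42 Flat [0.01 0.83] tau [-0.81 -0.29  0.03] w 0.262
clock 7.375 out -0.023 lat [-0.0015  0.0004] F.a -0.94 Flat [-0.25  0.94] tau [-0.84 -0.25  0.05] w 0.257
```

```bash

python3 -m pendant '[{"dp":[0,0,0.001],"rotation":[0,0,0],"fingers":1},{"dp":[0,0,0.002],"rotation":[0,0,0],"fingers":1},{"dp":[0,0,0.002],"rotation":[0,0,0],"fingers":1}]' >/dev/null; python3 chk.py
python3 -m pendant '[{"dp":[0,0,0.001],"rotation":[0,0,0],"fingers":1},{"dp":[0,0,0.002],"rotation":[0,0,0],"fingers":1},{"dp":[0,0,0.002],"rotation":[0,0,0],"fingers":1}]' >/dev/null; python3 chk.py
```

```text
clock 7.75 out -0.0242 lat [-0.0014  0.0005] F.a 6.19 Flat [-2.23  0.13] tau [-0.63  0.16  0.37] w 0.256
clock 8.125 out -0.0253 lat [-0.0014  0.0005] F.a 6.84 Flat [-2.04 -0.72] tau [-0.58  0.46  0.47] w 0.26
```

Contact is at about out = -0.0235: the force jumped by around 7 N. I'll press on in small steps and watch the tray.

```bash
cat > look.py <<'E'
from goal import *
import sys
s=arm.get_image("scene");cv2.imwrite("pics/%s.png"%sys.argv[1],s)
r=cv2.imread("pics/scene0.png")
d=cv2.absdiff(s,r)[260:330,385:470].max(2);print("tray diff px",int((d>40).sum()))
E
python3 look.py b0
python3 -m pendant '[{"dp":[0,0,0.002],"rotation":[0,0,0],"fingers":1},{"dp":[0,0,0.003],"rotation":[0,0,0],"fingers":1},{"dp":[0,0,0.003],"rotation":[0,0,0],"fingers":1}]' >/dev/null; python3 chk.py
python3 -m pendant '[{"dp":[0,0,0.002],"rotation":[0,0,0],"fingers":1},{"dp":[0,0,0.003],"rotation":[0,0,0],"fingers":1},{"dp":[0,0,0.003],"rotation":[0,0,0],"fingers":1}]' >/dev/null; python3 chk.py; python3 look.py b1
```

```text
tray diff px 0
clock 8.55 out -0.0275 lat [-0.0014  0.0005] F.a 8.38 Flat [-2.54 -0.68] tau [-0.6   0.56  0.63] w 0.262
clock 8.925 out -0.0295 lat [-0.0015  0.0004] F.a 8.46 Flat [-3.81 -1.05] tau [-0.48  0.68  0.55] w 0.26
tray diff px 0
```

```bash

python3 -m pendant '[{"dp":[-0.0006,0,0.001],"rotation":[0,0,0],"fingers":1},{"dp":[-0.0006,0,0.002],"rotation":[0,0,0],"fingers":1},{"dp":[-0.0006,0,0.002],"rotation":[0,0,0],"fingers":1}]' >/dev/null; python3 chk.py;python3 look.py b2
python3 -m pendant '[{"dp":[0,0,0.001],"rotation":[0,0,0],"fingers":1},{"dp":[0,0,0.002],"rotation":[0,0,0],"fingers":1},{"dp":[0,0,0.002],"rotation":[0,0,0],"fingers":1}]' >/dev/null; python3 chk.py; python3 look.py b3
```

```text
clock 9.35 out -0.0303 lat [-0.0017  0.0004] F.a 9.04 Flat [-2.71 -1.48] tau [-0.48  0.42  0.37] w 0.258
tray diff px 0
clock 9.775 out -0.0312 lat [-0.0018  0.0003] F.a 8.99 Flat [-3.38 -0.52] tau [-0.49  0.71  0.62] w 0.262
tray diff px 0
```

```bash

python3 -m pendant '[{"dp":[0,0,0.001],"rotation":[0,0,0],"fingers":1},{"dp":[0,0,0.002],"rotation":[0,0,0],"fingers":1},{"dp":[0,0,0.002],"rotation":[0,0,0],"fingers":1}]' >/dev/null; python3 chk.py;python3 look.py b4
```

```text
clock 10.2 out -0.0325 lat [-0.0015  0.0003] F.a 0.79 Flat [-0.93  1.08] tau [-0.71 -0.05  0.08] w 0.258
tray diff px 366
```

```bash

python3 -m pendant '[{"dp":[0,0,0.001],"rotation":[0,0,0],"fingers":1},{"dp":[0,0,0.0018],"rotation":[0,0,0],"fingers":1},{"dp":[0,0,0.0018],"rotation":[0,0,0],"fingers":1}]' >/dev/null; python3 chk.py; python3 look.py b5
```

```text
clock 10.625 out -0.0339 lat [-0.0015  0.0004] F.a 8.39 Flat [-1.46  0.1 ] tau [-0.57  0.45  0.52] w 0.256
tray diff px 1811
```

The tray sprang free at about 9 mm. The step after it reached about 10 mm, well short of 16. Now I'll withdraw along the hole.

```bash

python3 -m pendant '[{"dp":[0,0,-0.02],"rotation":[0,0,0],"fingers":1},{"dp":[0,0,-0.05],"rotation":[0,0,0],"fingers":1},{"dp":[0,0,-0.1],"rotation":[0,0,0],"fingers":1},{"dp":[0,0,-0.14],"rotation":[0,0,0],"fingers":1},{"dp":[0,0,-0.14],"rotation":[0,0,0],"fingers":1}]' >/dev/null; python3 chk.py; python3 look.py c0; python3 -c "
from goal import *
w=arm.get_image('wrist');cv2.imwrite('pics/w5.png',w)
print([x.round(4) for x in rel(np.array([.5139,-.1484,.2988]),R.from_rotvec([-3.0105,-.8971,.0016]).as_matrix())])
import math
"
```

```text
clock 11.3 out 0.1089 lat [0.0003 0.0013] F.a -2.01 Flat [0.65 0.5 ] tau [-0.85 -0.3  -0.03] w 0.26
tray diff px 1720
[array([-0.146 ,  0.0906, -0.0782]), array([-0.5974, -0.1235, -0.373 ])]
```

View pics/c0.png

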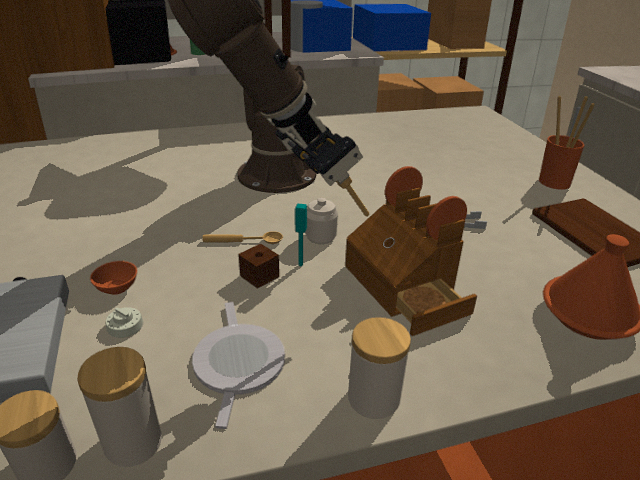

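View pics/w5.png

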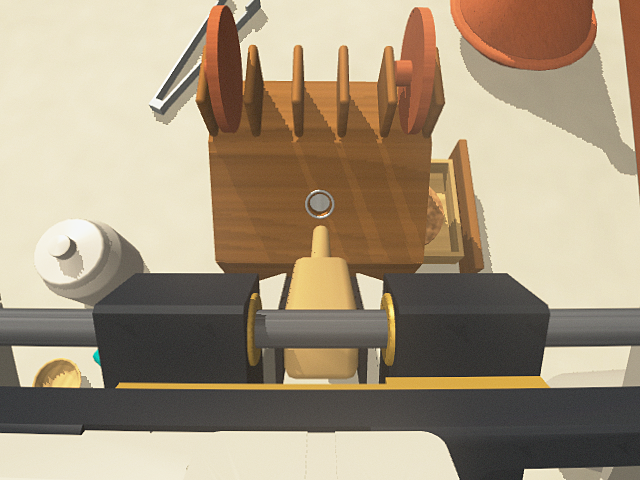

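The tray is out (scene (435,305)) and the stick sits unchanged in the grip, with its tip at (321,226) in the wrist view. Next I'll go back above the stand.

```bash

python3 -m pendant '[{"dp":[-0.036,0.02,-0.03],"rotation":[-0.15,-0.03,-0.093],"fingers":1},{"dp":[-0.073,0.045,-0.05],"rotation":[-0.3,-0.06,-0.186],"fingers":1},{"dp":[-0.11,0.068,-0.065],"rotation":[-0.45,-0.09,-0.28],"fingers":1},{"dp":[-0.146,0.0906,-0.078],"rotation":[-0.5974,-0.1235,-0.373],"fingers":1},{"dp":[-0.146,0.0906,-0.078],"rotation":[-0.5974,-0.1235,-0.373],"fingers":1},{"dp":[-0.146,0.0906,-0.078],"rotation":[-0.5974,-0.1235,-0.373],"fingers":1},{"dp":[-0.146,0.0906,-0.078],"rotation":[-0.5974,-0.1235,-0.373],"fingers":1},{"dp":[-0.146,0.0906,-0.078],"rotation":[-0.5974,-0.1235,-0.373],"fingers":1}]'
python3 -c "
from goal import *
print([x.round(4) for x in rel(np.array([.5139,-.1484,.2988]),R.from_rotvec([-3.0110,-.897,.0]).as_matrix())])
w=arm.get_image('wrist');cv2.imwrite('pics/w6.png',w);cv2.imwrite('pics/w6c.png',cv2.resize(w[155:275,265:385],None,fx=5,fy=5,interpolation=cv2.INTER_CUBIC))
"
```

```text
clock: 12.4
position: [0.5144, -0.148, 0.298]
ee_rot: [-3.009, -0.897, 0.002]
force: [-0.0, 0.5, -0.5]
width: 0.261
[array([-0.0006,  0.    , -0.0008]), array([-0.0024,  0.0007,  0.0002])]
```

View pics/w6c.png

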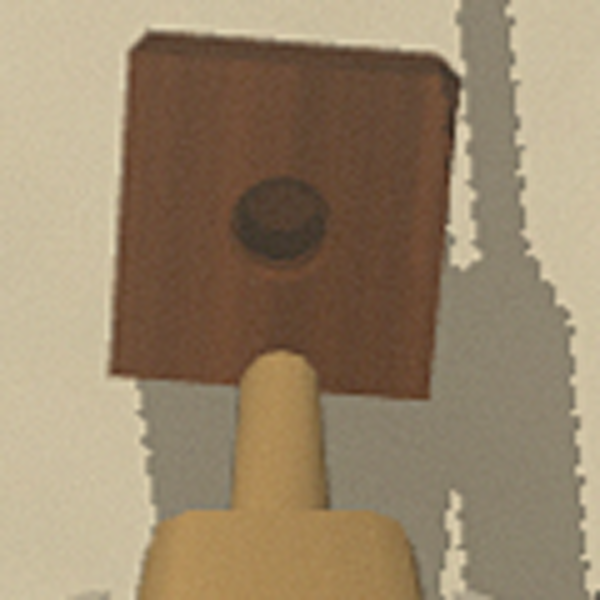

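```bash

python3 -m pendant '[{"dp":[0,0,0.055],"rotation":[-0.0024,0,0],"fingers":1},{"dp":[0,0,0.105],"rotation":[-0.0024,0,0],"fingers":1},{"dp":[0,0,0.105],"rotation":[-0.0024,0,0],"fingers":1},{"dp":[0,0,0.105],"rotation":[-0.0024,0,0],"fingers":1}]'
python3 -c "
from goal import *
p=arm.observe()['position']
w=arm.get_image('wrist');cv2.imwrite('pics/w7c.png',cv2.resize(w[175:275,265:385],None,fx=6,fy=6,interpolation=cv2.INTER_CUBIC))
tp=p-[0,0,.1095]
s=np.array([p[0],p[1],.06])
T=R.from_rotvec(arm.observe()['ee_rot']).as_matrix()
for n,X in (('tip',tp),('tipedge',tp-T[:,1]*.0055),('under',s),('soc top/bot rim',s-T[:,1]*.0085),('b',s+T[:,1]*.0085)): print(n,(proj('wrist',X)-[265,175])*6)
"
```

```text
clock: 12.95
position: [0.5154, -0.1479, 0.1947]
ee_rot: [3.01, 0.897, 0.002]
force: [0.6, 0.5, 0.3]
width: 0.259
tip [333.42143257 337.21017999]
tipedge [333.40623254 289.32096208]
under [333.26968953 287.15004148]
soc top/bot rim [333.24704926 218.66413179]
b [333.29208976 354.67654676]
```

View pics/w7c.png

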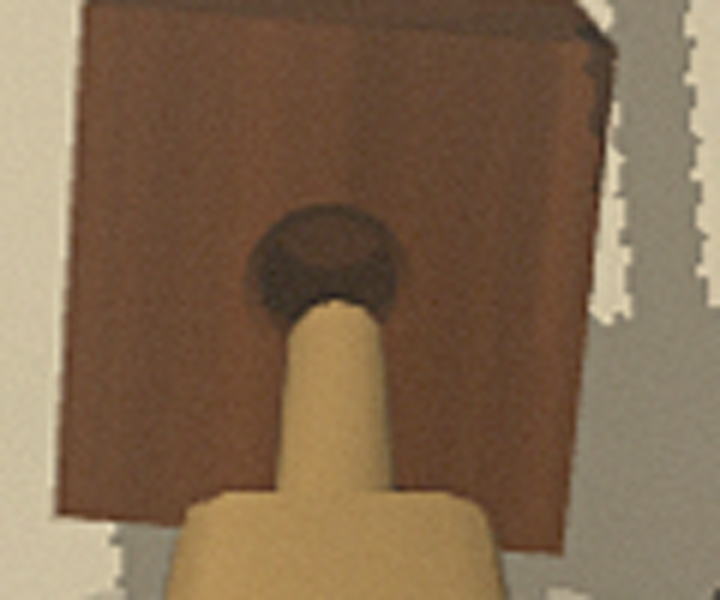

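```bash

python3 -m pendant '[{"dp":[-0.0008,-0.0022,0],"rotation":[0,0,0],"fingers":1},{"dp":[-0.0008,-0.0022,0.012],"rotation":[0,0,0],"fingers":1},{"dp":[-0.0008,-0.0022,0.019],"rotation":[0,0,0],"fingers":1},{"dp":[-0.0008,-0.0022,0.019],"rotation":[0,0,0],"fingers":1}]'
python3 -c "
from goal import *
w=arm.get_image('wrist');cv2.imwrite('pics/w8c.png',cv2.resize(w[175:275,265:385],None,fx=6,fy=6,interpolation=cv2.INTER_CUBIC))
"
```

```text
clock: 13.5
position: [0.5133, -0.1465, 0.1754]
ee_rot: [3.01, 0.897, 0.001]
force: [0.3, -0.3, -1.0]
width: 0.26
```

View pics/w8c.png

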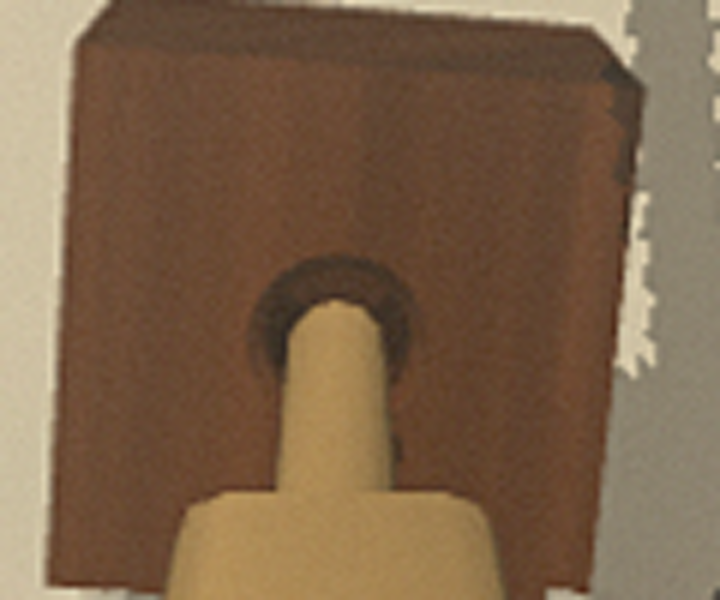

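```bash

python3 -m pendant '[{"dp":[-0.0003,0,0.01],"rotation":[0,0,0],"fingers":1},{"dp":[-0.0003,0,0.02],"rotation":[0,0,0],"fingers":1},{"dp":[-0.0003,0,0.02],"rotation":[0,0,0],"fingers":1}]'
python3 -m pendant '[{"dp":[0,0,0.01],"rotation":[0,0,0],"fingers":1},{"dp":[0,0,0.02],"rotation":[0,0,0],"fingers":1},{"dp":[0,0,0.03],"rotation":[0,0,0],"fingers":1},{"dp":[0,0,0.03],"rotation":[0,0,0],"fingers":1}]'
```

```text
clock: 13.92
position: [0.5127, -0.1467, 0.1547]
ee_rot: [3.01, 0.897, -0.001]
force: [0.4, -0.2, 0.2]
width: 0.258
clock: 14.42
position: [0.5125, -0.1466, 0.1241]
ee_rot: [3.011, 0.898, -0.001]
force: [-0.3, -0.3, -1.1]
width: 0.257
```

```bash

python3 -m pendant '[{"dp":[0,0,0.0015],"rotation":[0,0,0],"fingers":1},{"dp":[0,0,0.003],"rotation":[0,0,0],"fingers":1},{"dp":[0,0,0.003],"rotation":[0,0,0],"fingers":1}]'
python3 -m pendant '[{"dp":[0,0,0.001],"rotation":[0,0,0],"fingers":1},{"dp":[0,0,0.0015],"rotation":[0,0,0],"fingers":1},{"dp":[0,0,0.0015],"rotation":[0,0,0],"fingers":1}]'
```

```text
clock: 14.8
position: [0.5134, -0.147, 0.1235]
ee_rot: [3.008, 0.896, 0.001]
force: [-7.6, -1.1, 29.6]
width: 0.261
clock: 15.18
position: [0.5133, -0.147, 0.1236]
ee_rot: [3.007, 0.896, 0.001]
force: [-6.6, 0.3, 23.1]
width: 0.259
```

```bash

python3 -m pendant '[{"dp":[0,0,-0.0005],"rotation":[0,0,0],"fingers":1},{"dp":[0,0,-0.0005],"rotation":[0,0,0],"fingers":1}]'
python3 -c "
from goal import *
s=arm.get_image('scene');t=arm.get_image('wrist')
cv2.imwrite('pics/s9c.png',np.hstack([cv2.resize(s[170:300,200:330],None,fx=3,fy=3),cv2.resize(t[175:305,265:395],None,fx=3,fy=3)]))"
```

```text
clock: 15.42
position: [0.5134, -0.147, 0.1239]
ee_rot: [3.007, 0.896, 0.001]
force: [-0.0, -1.0, -1.1]
width: 0.259
```

View pics/s9c.png

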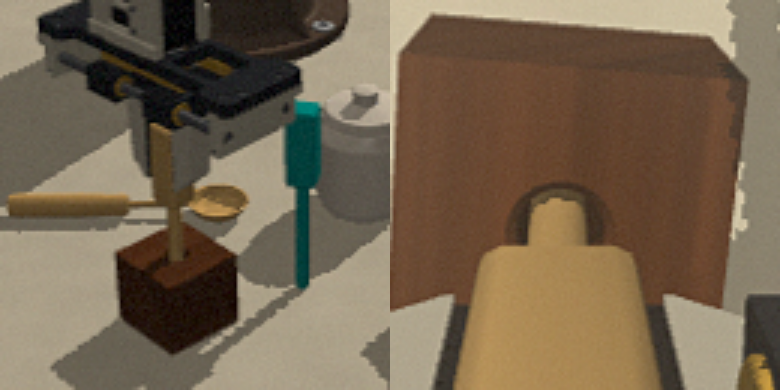

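The dowel is well down in the socket and upright, and the load is relieved. Releasing.

```bash

python3 -m pendant '[{"dp":[0,0,0],"rotation":[0,0,0],"fingers":0},{"dp":[0,0,0],"rotation":[0,0,0],"fingers":-0.5},{"dp":[0,0,0],"rotation":[0,0,0],"fingers":-1},{"dp":[0,0,0],"rotation":[0,0,0],"fingers":-1},{"dp":[0,0,0],"rotation":[0,0,0],"fingers":-1},{"dp":[0,0,0],"rotation":[0,0,0],"fingers":-1}]'
python3 -m pendant '[{"dp":[0,0,-0.03],"rotation":[0,0,0],"fingers":-1},{"dp":[0,0,-0.08],"rotation":[0,0,0],"fingers":-1},{"dp":[0,0,-0.14],"rotation":[0,0,0],"fingers":-1},{"dp":[0,0,-0.19],"rotation":[0,0,0],"fingers":-1},{"dp":[0,0,-0.19],"rotation":[0,0,0],"fingers":-1},{"dp":[0,0,-0.19],"rotation":[0,0,0],"fingers":-1}]'
python3 -c "
from goal import *
s=arm.get_image('scene');t=arm.get_image('top')
cv2.imwrite('pics/s10.png',s);cv2.imwrite('pics/t10.png',t)
cv2.imwrite('pics/s10c.png',np.hstack([cv2.resize(s[170:330,200:330],None,fx=3,fy=3),cv2.resize(s[180:340,345:480],None,fx=3,fy=3)]))"
```

```text
clock: 16.27
position: [0.5134, -0.1471, 0.1239]
ee_rot: [3.007, 0.896, 0.001]
force: [0.4, -0.3, -0.8]
width: 0.867
clock: 17.02
position: [0.5127, -0.1465, 0.3132]
ee_rot: [3.007, 0.896, -0.0]
force: [-0.6, 0.2, 0.2]
width: 1.001
```

View pics/s10c.png

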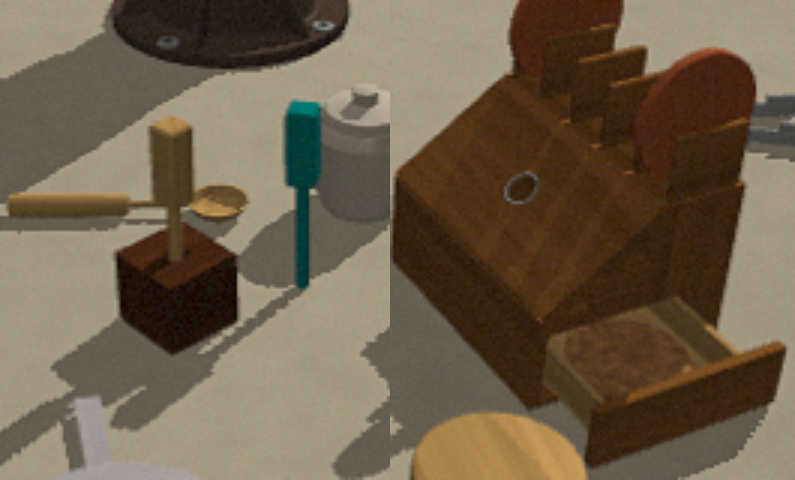

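View pics/t10.png

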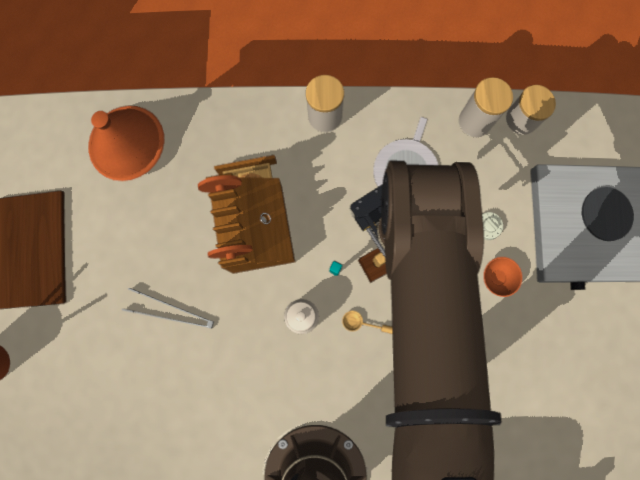

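The stick stands seated in its stand (scene (257,223), same place as at the start). The tray is open, the gripper is clear, and the things around it haven't moved.

```bash
python3 -c "
from cell import arm
s=arm.observe();print(s['clock'],s['force'],abs(s['dq']).max());print(arm.sign_off())"
```

```text
17.125 [-0.17653396  0.33912117  0.60914408] 0.005426517787909867
the job is handed in; nothing more can be done
None
```

The tray is open, and the wooden stick is back in its stand and released. I handed the job in at 17.1 s.

- **Catch:** I felt the plate about 23.5 mm below the mouth. The tray sprang free after about 9 mm of travel. One step I had already queued then took it about 1.4 mm further, to roughly 10 mm. That is a little deeper than strictly needed, but well short of the 16 mm limit.
- **Putting the stick back:** The dowel met the socket floor about 4 mm earlier than I had estimated, briefly pressing at about 30 N. I backed off until the load was gone, then let go.
- **Last checks:** The scene picture shows the tray out, the stick upright in the stand, and the gripper open and clear. The turquoise look-alike and the other things nearby look unmoved. The arm hid part of the diffusers and spoon from the top camera, so I judged those only from what could be seen.

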